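# Show the varnish test glass over the light box

### The arm

A 7-joint arm with a two-finger parallel gripper is mounted at the origin on the work surface. World frame = base frame: x ahead of the robot, y to its left, z up, the work surface at z = 0. Lengths are in mm, angles in rad, forces in N, time in s.
With the tool pointing down it reaches from about 400 to 875 mm from the base axis. Payload 19.3 kg.
Tool frame: the origin (TCP) lies at the very end of the fingers, on their centre line; the grasp point (between the pads) lies 19 mm behind it (grip_point_offset is the z of the grasp point in the tool frame, in mm); z points along the fingers, x is the direction in which the jaws open and shut, and the axes are right-handed (so a half turn about z gives the same grasp; the last joint's range is limited). The gripper opens to 85 mm and grips with 20 to 120 N. Pads are 22 mm wide; open, the fingers measure 114 mm over their backs; the gripper's body (76 mm by 85 mm) begins 54 mm behind the grasp point. The pads swing forward as they close: fully open they stand 13 mm farther back than shut.
Start: joints at [-1.229, 0.521, -0.036, 1.599, 0.021, 1.021, -0.113], TCP at [250.179, 572.735, 231.291] pointing down, gripper open.
Joint ranges: [-2.91, 2.91], [-0.3, 2.13], [-1.5, 1.42], [0.17, 2.43], [-1.26, 4.41], [0.16, 1.93], [-2.52, 2.52]. Speed limits (rad/s): [1.89, 1.89, 2.39, 2.39, 3.01, 3.01, 3.01].

### API

Orientations are given as a 3x3 rotation matrix whose columns are the frame's x, y, z axes.
In Python, from workcell import movep, movel, goto_joints, open_gripper, clamp, wait, inverse_kinematics, read_state, camera, PlanningError, finish_job, grip_point_offset gives the robot as it stands. Calls block until the motion is done:
- movep(position, orientation): joint-space move of the TCP to a pose.
- movel(position, frame=None, max_speed=150, guard=None): straight line of the TCP; frame=None keeps the orientation; max_speed is the mean speed in mm/s. With guard (N) it stops when the force on the tool has changed by that much, and returns True; else False.
- goto_joints(angles): joint-space move.
- open_gripper() and clamp(): open the fingers fully, or close them until they stop; the grip force is fixed at half the most.
- wait(seconds).
- inverse_kinematics(position, orientation): joint angles nearest the present ones, or None.
- read_state(): the state.
- camera(name): name is "side" or "top" or "wrist"; returns a dict with "image" (420x560x3 uint8, blue, green, red), "range_z" (420x560 float32, mm along the optical axis (not along the pixel's ray), 0 where there is no reading), "fx", "fy", "cx", "cy" (pixels), "dist_coeffs" ([k1, k2, p1, p2, k3] as OpenCV has them; the pictures are not rectified), "cam_to_world" (4x4, takes a point from camera to world coordinates). Camera axes: x right, y up, looking along -z (the intrinsics and any distortion apply to the point x, -y, -z); pixel columns grow to the right and rows downward; lengths in mm; the calibration is good to about 2 mm. A picture is of the moment at which its call begins.
A pose or a line that the arm cannot do raises PlanningError and nothing moves.
- finish_job(): hands the job in, once; it reports no verdict.
The state is a dict: "time": time; "qpos": joint angles; "qvel": joint speeds; "joint_efforts": joint torques, N m; "eef_pos": TCP position; "tool_rot": TCP orientation; "ft_force": force on the tool from outside, world axes, zero at the start; "torque": the same for the moment, N m; "finger_gap": finger opening in mm.
Only numpy, scipy, OpenCV 4.12 (cv2) and the standard library are available. Lean on these libraries where they do the work, as an engineer would, in place of code of your own. Each camera call takes 0.05 s, during which the arm holds its last target.

### The job

Lift the lidded glue pot off the light box by its handle and stand it upright on the round cork mat, clear of the gripper. Then pick up the varnish test glass by its un-notched half and finish while still holding it level, label face up as it lies now, about 5 cm above the middle of the light panel and touching nothing but the gripper, with its length square to the black fence and the end with the small corner notch (the label end) pointing towards the fence. Leave the other things on the bench where they are.

Things in the scene. Friction and masses are not known exactly. Their poses are not given: they have to be found in the camera images.
- panel_mid (a point): centre of the top surface of the light box: fixed aluminium box 180 (x) x 150 (y) mm, white panel 40 mm above the bench. Its x axis points to the black fence, a 12 mm thick bar along the whole +x edge that stands 15 mm above the panel (inner face 78 mm from this point). z up.
- mat_mid (a point): centre of the top surface of the fixed round cork mat, 150 mm in diameter, 4 mm thick, on the bench. The mat and the test glass change sides from start to start.
- pot_grip (a point): middle of the pot's handle bar, where it is grasped from above. The bar is round, 12 mm thick, runs along this point's y axis, straight for 56 mm (28 mm either way), 130 mm above the pot's underside; 37 mm free height between the bar and the lid. z up. The pot starts on the light panel.
- pot_mid (a point): centre of the steel glue pot, 43 mm above its underside. Closed round pot, 84 mm in diameter (lid 88 mm), body with lid 87 mm high, 136 mm over the arched handle, 0.35-0.7 kg. Same axes as pot_grip.
- plate_mid (a point): centre of the varnish test glass: plate 120 (x) x 46 (y) x 6 (z) mm, 60 to 100 g, brown varnished middle, both ends matt white. It lies level, label face (+z) up, in any direction, its middle on a fixed round wooden puck (40 mm dia, 20 mm high). Only its +x (label) end has a notch: the +x +y corner is cut out 14 x 14 mm. Un-notched half: x < 0; grasp it from above across its long edges.
- plate_tip (a point): middle of the notched (label) end edge of the test glass, 60 mm along +x from plate_mid, half-way through the thickness; same axes.
- spool: bystander, to be left alone: wooden spool, 60 dia x 60 mm
- jar: bystander, to be left alone: glass jar with steel cap, 60 dia x 75 mm
- bridge: bystander, to be left alone: dark wood guitar bridge, 30 x 180 x 12 mm
- driver: bystander, to be left alone: blue-handled screwdriver lying down
- mallet: bystander, to be left alone: hammer lying down
- cup: bystander, to be left alone: white cup, 70 dia x 85 mm
Not all that is in view belongs to the job. Leave any turquoise look-alike of the part that bears mat_mid alone.

How it is judged (in metres and radians):
On the way, in this order (a step that is already met when the one before it is completed fails the run):
1. the gripper has lifted the pot clear of the light box (z of pot in the frame of panel_mid above 0.006 m and contact force between the fingers and pot above 0.5 N and contact force between pot and lightbox below 0.05 N), for 0.1 s.
2. the pot stands upright on the cork mat, let go, while the test glass still lies on its puck (z of pot in the frame of mat_mid between -0.004 and 0.005 m and horizontal distance between pot_mid and mat_mid below 0.032 m and angle between pot_mid's own z axis and vertical below 0.1 rad and linear speed of pot below 0.03 m/s and contact force between the fingers and pot below 0.1 N and distance of plate_mid from where it was at the start of the episode below 0.03 m and contact force between the fingers and plate below 0.1 N), for 0.2 s.
At the end, for the whole second after the job is handed in: Pot upright (0.1 rad) on the mat within 32 mm of its centre, let go. Glass held still by the fingers alone at its un-notched half, level (0.2 rad), label up, centre within 35 mm of the panel's in x and y and 20-90 mm above it, notched end to the fence within 0.26 rad of square (z of pot in the frame of mat_mid between -0.004 and 0.005 m and horizontal distance between pot_mid and mat_mid below 0.032 m and angle between pot_mid's own z axis and vertical below 0.1 rad and linear speed of each of pot, plate below 0.03 m/s and contact force between the fingers and pot below 0.1 N and z of plate_mid in the frame of panel_mid between 0.02 and 0.09 m and x of plate_mid in the frame of panel_mid between -0.035 and 0.035 m and y of plate_mid in the frame of panel_mid between -0.035 and 0.035 m and x of plate_tip in the frame of panel_mid above 0.015 m and angle between the x axis of plate_mid and the x axis of panel_mid, either way round below 0.26 rad and angle between plate_mid's own z axis and vertical below 0.2 rad and contact force between the fingers and plate above 0.5 N and contact force between plate and lightbox below 0.05 N and contact force between plate and pot below 0.05 N and x of the grasp point in the frame of plate_mid below 0 m); the arm keeps its last pose, push and grip.
It fails at once if one of the other things on the bench is moved by more than 30 mm (distance of any of spool, jar, bridge, driver, mallet, cup from where it was at the start of the episode above 0.03 m).
It fails at once if the pot is tipped over (angle between pot_mid's own z axis and vertical above 0.6 rad).
It fails at once if the test glass is turned over or dropped off edge-on (angle between plate_mid's own z axis and vertical above 0.8 rad).
It also fails if it takes over 64 s, if anything falls off the work surface, if the arm or the gripper's body presses on something with over 40 N, if the wrist force passes 120 N, or if a joint passes its speed limit or range.

## Working session

There is one attempt and no reset: what is moved stays moved. The work goes in short steps, each a Python script; the robot and the scene stay as the last script left them, time stands still between calls to the robot, and variables do not carry over. Pictures are saved under pics/ and viewed, and the job is handed in when it is done.

```bash
ls; mkdir -p pics
python3 - <<'E'
from workcell import *
import cv2
s=read_state();print(s['time'],s['eef_pos'],s['tool_rot'],s['finger_gap'],grip_point_offset)
for n in("top","side","wrist"):
    c=camera(n);cv2.imwrite(f"pics/a_{n}.png",c["image"]);print(n,c["fx"],c["cx"],c["cy"],c["dist_coeffs"],c["cam_to_world"])
E
```

```text
pics
0.0 [250.04316575 572.44605594 230.72133252] [[ 4.00223168e-01  9.16417619e-01 -4.03464502e-04]
 [ 9.16417019e-01 -4.00223368e-01 -1.05008719e-03]
 [-1.12379433e-03  5.05274865e-05 -9.99999367e-01]] 85.2822435375131 -18.700000000000003
top 483.5723605536447 287.4926517445592 208.15178782624295 [-0.15350283  0.          0.          0.          0.        ] [[-2.70644588e-02  9.84288024e-01 -1.74483810e-01  2.67661149e+02]
 [-9.99595678e-01 -2.81701660e-02 -3.86305763e-03 -4.09138133e+01]
 [-8.71759926e-03  1.74308711e-01  9.84652465e-01  1.52663290e+03]
 [ 0.00000000e+00  0.00000000e+00  0.00000000e+00  1.00000000e+00]]
side 481.77729983281824 274.67926294451246 205.4565628513173 [-0.08573924  0.          0.          0.          0.        ] [[ 9.98164494e-01  4.58129148e-02 -3.96083332e-02  4.63916800e+02]
 [-5.95520342e-02  6.23614568e-01 -7.79460343e-01 -1.42565199e+03]
 [-1.10090167e-02  7.80388395e-01  6.25198172e-01  1.25173313e+03]
 [ 0.00000000e+00  0.00000000e+00  0.00000000e+00  1.00000000e+00]]
wrist 317.3739237370377 272.93440210648777 217.0123707943413 [-0.00694508  0.          0.          0.          0.        ] [[ 4.01334229e-01 -8.68532934e-01 -2.90828780e-01  1.75387982e+02]
 [ 9.15930736e-01  3.80109949e-01  1.28791748e-01  6.04797912e+02]
 [-1.31296207e-03 -3.18067556e-01  9.48067142e-01  3.73849690e+02]
 [ 0.00000000e+00  0.00000000e+00  0.00000000e+00  1.00000000e+00]]
```

View pics/a_top.png

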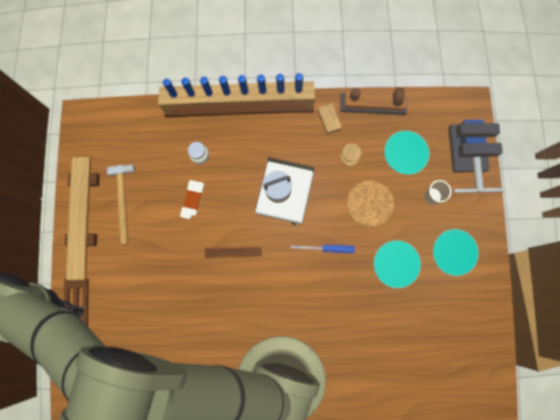

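View pics/a_side.png

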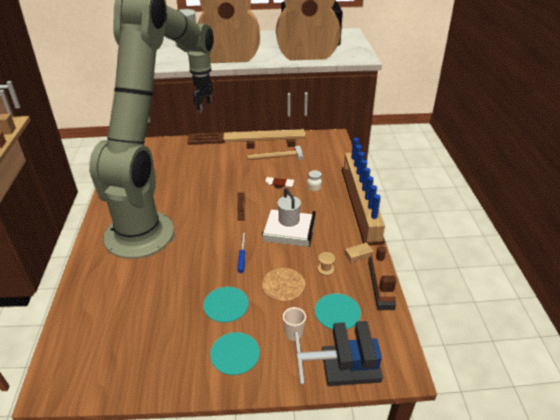

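View pics/a_wrist.png

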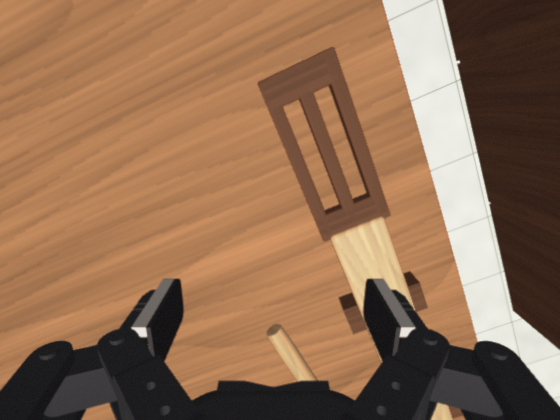

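Candidates in the top picture:
- Mat: the cork disc at (370,203), against turquoise look-alikes at (407,152), (397,264) and (456,252). I choose the cork disc.
- Pot: (278,186) on the light box. The jar at (197,151) and the cup at (440,190) are not it.
- Glass: (192,199), with white ends and a brown middle. The bridge at (233,252) is not it.

Next I take rough positions and close crops.

```bash
cat > h.py <<'E'
import numpy as np, cv2
from workcell import *
def K(c): return np.array([[c["fx"],0,c["cx"]],[0,c["fy"],c["cy"]],[0,0,1.]])
def rays(c,uv):
    p=cv2.undistortPoints(np.array(uv,float).reshape(-1,1,2),K(c),np.array(c["dist_coeffs"],float)).reshape(-1,2)
    T=np.array(c["cam_to_world"]); d=np.c_[p[:,0],-p[:,1],-np.ones(len(p))]@T[:3,:3].T
    return T[:3,3],d
def onz(c,uv,z):
    o,d=rays(c,uv); t=(z-o[2])/d[:,2]; return o+d*t[:,None]
def depthpts(c,uv):
    o,d=rays(c,uv); uv=np.array(uv,int).reshape(-1,2); r=c["range_z"][uv[:,1],uv[:,0]]; return o+d*r[:,None]
def meet(obs):  # [(c,uv)...] least squares point + residual
    A=np.zeros((3,3));b=np.zeros(3);L=[]
    for c,uv in obs:
        o,d=rays(c,[uv]);d=d[0]/np.linalg.norm(d);P=np.eye(3)-np.outer(d,d);A+=P;b+=P@o;L.append((o,P))
    x=np.linalg.solve(A,b); return x,[float(np.linalg.norm(P@(x-o))) for o,P in L]
def proj(c,X):
    T=np.linalg.inv(np.array(c["cam_to_world"])); p=(np.atleast_2d(X)@T[:3,:3].T+T[:3,3])*[1,-1,-1]
    return cv2.projectPoints(p.reshape(-1,1,3),np.zeros(3),np.zeros(3),K(c),np.array(c["dist_coeffs"],float))[0].reshape(-1,2)
def down(yaw):  # tool x axis (jaw direction) at yaw in world, z down
    a,b=np.cos(yaw),np.sin(yaw); return np.array([[a,b,0],[b,-a,0],[0,0,-1.]])
E
python3 - <<'E'
from h import *
t=camera("top");s=camera("side")
for n,uv,us in(("glass",(192,199),(280,182)),("mat",(370,203),(284,284)),("pot",(278,186),(289,196)),("lb",(285,190),(290,228)),("fenceend1",(268,159),None),("fenceend2",(313,169),None),("jar",(197,151),(315,180)),("mallet",(120,170),None),("spool",(351,154),None),("bridge",(233,252),None),("driver",(335,249),None)):
    print(n,depthpts(t,[uv])[0].round(0), depthpts(s,[us])[0].round(0) if us else '')
def crop(im,x0,y0,w,h,f,n): cv2.imwrite(n,cv2.resize(im[y0:y0+h,x0:x0+w],None,fx=f,fy=f,interpolation=cv2.INTER_CUBIC))
crop(t["image"],165,130,260,110,3,"pics/b_top.png");crop(s["image"],225,150,140,170,3.5,"pics/b_side.png")
# wrist cam in tool
c=camera("wrist");st=read_state();T=np.eye(4);T[:3,:3]=st["tool_rot"];T[:3,3]=st["eef_pos"]
print((np.linalg.inv(T)@np.array(c["cam_to_world"])).round(3))
E
```

```text
glass [572. 268.  28.] [574. 265.  25.]
mat [ 546. -300.    6.] [ 549. -304.    3.]
pot [583.  -9. 128.] [588. -25. 169.]
lb [569. -30. 131.] [591. -56.  40.]
fenceend1 [688.  22.  54.] 
fenceend2 [ 650. -118.   58.] 
jar [716. 244.  74.] [720. 219.  61.]
mallet [674. 507.  32.] 
spool [ 695. -240.   61.] 
bridge [401. 139.  18.] 
driver [ 400. -179.   29.] 
[[ 1.00000e+00  1.00000e-03  1.00000e-03 -4.36000e-01]
 [ 1.00000e-03 -9.48000e-01 -3.18000e-01 -8.13730e+01]
 [ 0.00000e+00  3.18000e-01 -9.48000e-01 -1.42996e+02]
 [ 0.00000e+00  0.00000e+00  0.00000e+00  1.00000e+00]]
```

View pics/b_top.png

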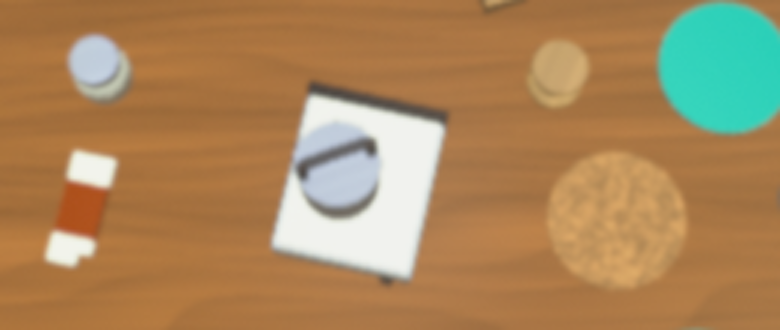

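View pics/b_side.png

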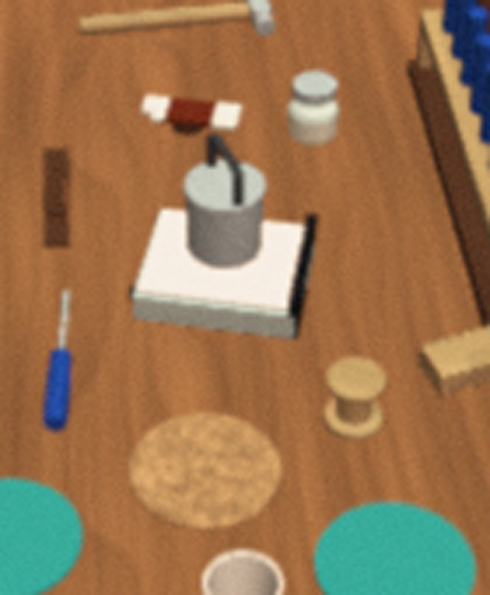

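Crop check. Only the cork disc fits the mat, and the pot stands on the white panel. The fence is on the upper, +x side of the box. The glass notch is at the crop's lower right (90,247), so the label end points towards the robot. Next I measure the mat and box from the top and side views and check reach.

Run:
```python
from h import *
t=camera("top");s=camera("side")
# mat: cork mask by hsv in region
def matc(c,x0,y0,x1,y1):
    hsv=cv2.cvtColor(c["image"],cv2.COLOR_BGR2HSV); m=np.zeros(hsv.shape[:2],np.uint8)
    sub=cv2.inRange(cv2.GaussianBlur(hsv,(5,5),0)[y0:y1,x0:x1],(8,60,170),(25,200,255)); 
    sub=cv2.morphologyEx(sub,cv2.MORPH_CLOSE,np.ones((5,5)));sub=cv2.morphologyEx(sub,cv2.MORPH_OPEN,np.ones((7,7)))
    k=max(cv2.findContours(sub,cv2.RETR_EXTERNAL,cv2.CHAIN_APPROX_NONE)[0],key=cv2.contourArea)
    k=cv2.convexHull(k).reshape(-1,2)+[x0,y0]; e=cv2.fitEllipse(k.astype(np.float32)); return e
et=matc(t,335,170,410,240);es=matc(s,250,255,320,312);print(et,es)
print(meet([(t,et[0]),(s,es[0])]), onz(t,[et[0]],4),onz(s,[es[0]],4))
# white panel in top and side: 
def crop(im,x0,y0,w,h,f,n): cv2.imwrite(n,cv2.resize(im[y0:y0+h,x0:x0+w],None,fx=f,fy=f,interpolation=cv2.INTER_CUBIC))
crop(t["image"],245,145,85,85,7,"pics/c_top.png");crop(s["image"],255,180,70,70,8,"pics/c_side.png")
q0=read_state()["qpos"]
from math import radians as R
for nm,p,ys in(("glass",[600,262,100],(73,-107)),("final",[545,-20,110],(-15+90,-15-90)),("pot",[583,-9,160],(20,-160)),("mat",[546,-302,125],(20,-160,50,80,-10))):
    for y in ys: q=inverse_kinematics(p,down(R(y))); print(nm,y,None if q is None else np.round(q,2))
```

```text
((364.11444091796875, 204.42837524414062), (87.56603240966797, 94.72602081298828), 92.38569641113281) ((278.78741455078125, 281.0483703613281), (49.26349639892578, 60.330684661865234), 44.753692626953125)
(array([ 538.07378681, -282.64814533,   -2.31456716]), [5.58902390642297, 5.589023906422938]) [[ 542.57413805 -281.14630291    4.        ]] [[ 532.19944909 -289.84982542    4.        ]]
glass 73 [-0.5   0.72 -0.01  1.62  0.01  0.81  0.77]
glass -107 [-0.89  0.83  0.64  1.64 -0.61  0.88 -1.88]
final 75 [-0.14  0.57  0.1   1.92 -0.08  0.66  1.32]
final -105 [-0.5   0.66  0.61  1.94 -0.55  0.72 -1.39]
pot 20 [-0.35  0.57  0.38  1.8  -0.28  0.83  0.51]
pot -160 [-0.78  0.94  1.22  1.82 -0.99  1.15 -2.  ]
mat 20 [ 0.03  0.73  0.6   1.71 -0.52  0.86  1.2 ]
mat -160 [-0.24  1.06  1.22  1.73 -1.08  1.19 -1.5 ]
mat 50 [ 0.14  0.69  0.41  1.71 -0.35  0.82  1.58]
mat 80 [ 0.23  0.66  0.27  1.7  -0.23  0.81  2.  ]
mat -10 [-0.07  0.8   0.77  1.72 -0.68  0.92  0.81]
```

View pics/c_top.png

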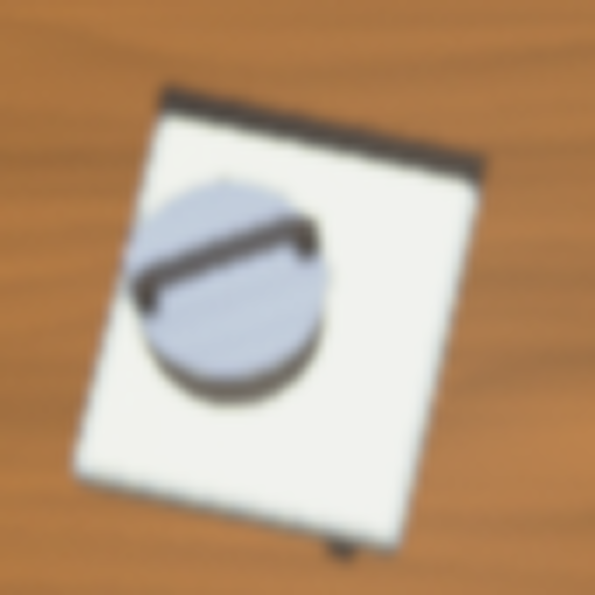

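View pics/c_side.png

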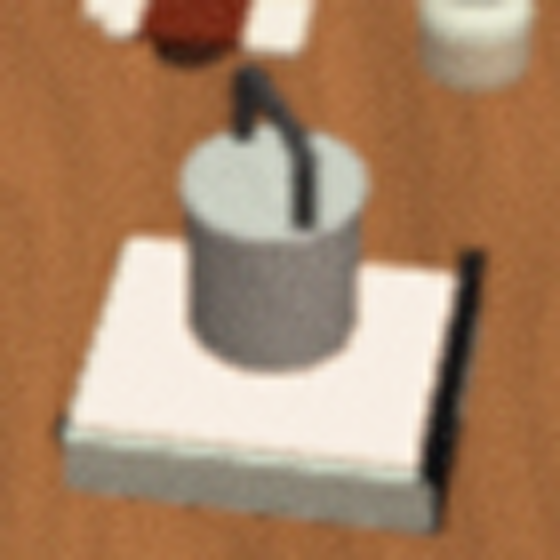

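The colour mask for the mat leaked onto the wood. I'll use the visible ellipse limits instead, with the mat centre at top (370.8,203.3) and side (283.7,284.0), and take the box corners from these crops. Then I fly the wrist camera over the glass and the pot, two places each.

Run:
```python
from h import *
t=camera("top");s=camera("side")
print("mat",meet([(t,(370.8,203.3)),(s,(283.7,284.0))]),onz(t,[(370.8,203.3)],4),onz(s,[(283.7,284.0)],4))
tc=np.array([(73,475),(402,548),(472,186),(162,112)])/7+[245,145]
sc=np.array([(125,240),(66,430),(415,470),(458,272)])/8+[255,180]
P=onz(t,tc[:2],40);Fo=onz(t,np.array([(163,90),(487,160)])/7+[245,145],55)
print(P,Fo);C=np.vstack([P,Fo]).mean(0);print("top box centre",C)
f=Fo[0]-Fo[1];print("yaw",np.degrees(np.arctan2(-f[0],f[1])));f=P[0]-P[1];print("yaw",np.degrees(np.arctan2(-f[0],f[1])),np.linalg.norm(f))
print("near corners 2 view",meet([(t,tc[0]),(s,sc[0])]),meet([(t,tc[1]),(s,sc[1])]))
import math
movep([575,265,215],down(math.radians(73)));a=camera("wrist");print(read_state()["time"])
movel([635,285,215]);b=camera("wrist");print(read_state()["time"])
import pickle;pickle.dump((a,b),open("g.pkl","wb"))
cv2.imwrite("pics/d_a.png",a["image"]);cv2.imwrite("pics/d_b.png",b["image"])
movep([583,-9,290],down(math.radians(20)));a=camera("wrist");print(read_state()["time"])
movel([555,68,290]);b=camera("wrist");print(read_state()["time"])
pickle.dump((a,b),open("p.pkl","wb"))
cv2.imwrite("pics/e_a.png",a["image"]);cv2.imwrite("pics/e_b.png",b["image"])
```

```text
mat (array([ 547.17292794, -303.21591371,    2.0573117 ]), [1.1601719251001057, 1.1601719251003777]) [[ 545.64566914 -302.97173847    4.        ]] [[ 548.19281148 -304.67110364    4.        ]]
[[519.05309543  65.35083807  40.        ]
 [482.06590955 -80.1494842   40.        ]] [[ 691.30902292   21.09033068   55.        ]
 [ 654.46547336 -123.62301277   55.        ]]
top box centre [586.72337532 -29.33283205  47.5       ]
yaw -14.283856852321804
yaw -14.262876882101974 150.12793111111267
near corners 2 view (array([521.79296112,  66.05144913,  32.55480109]), [1.4678926958677494, 1.4678926958676837]) (array([485.11527383, -79.90926083,  38.15803533]), [2.771395331168029, 2.771395331168165])
2.1917
2.8167
4.0417
4.7917
```

```bash
python3 -c "
import cv2,numpy as np
for k in 'de':
    cv2.imwrite(f'pics/{k}_ab.png',cv2.resize(np.vstack([cv2.imread(f'pics/{k}_{x}.png') for x in 'ab']),None,fx=.714,fy=.714))"
```

```text
(no output)
```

View pics/d_ab.png

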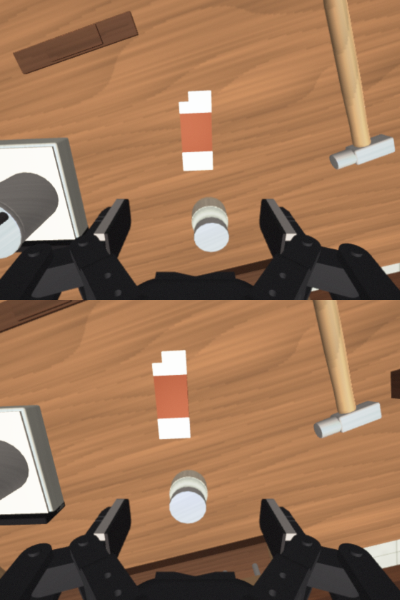

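View pics/e_ab.png

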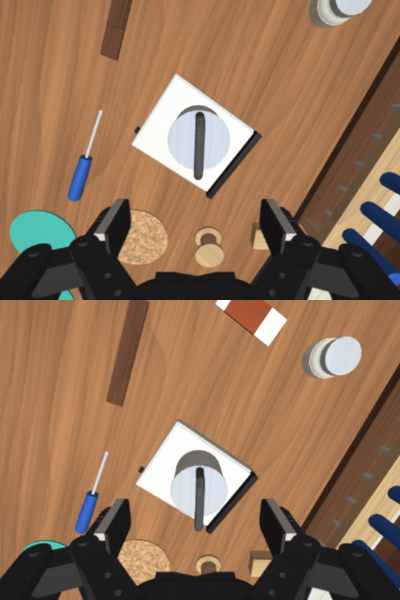

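Both glass views show the notch at the upper left: (183,103) in the first half and (157,361) in the second. The handle bar runs from (200,115) to (198,178) over the lid in the first pot view. Next I segment and triangulate.

Run:
```python
from h import *
import pickle
def big(m):
    return max(cv2.findContours(m,cv2.RETR_EXTERNAL,cv2.CHAIN_APPROX_NONE)[0],key=cv2.contourArea)
# glass
ga=pickle.load(open("g.pkl","rb"));rois=[(235,115,315,250),(200,60,280,205)];R=[]
for c,(x0,y0,x1,y1) in zip(ga,rois):
    hsv=cv2.cvtColor(c["image"],cv2.COLOR_BGR2HSV)[y0:y1,x0:x1]
    w=cv2.inRange(hsv,(0,0,200),(180,50,255)); n,l,st,ce=cv2.connectedComponentsWithStats(w)
    idx=np.argsort(-st[1:,4])[:2]+1; idx=sorted(idx,key=lambda i:ce[i][1])  # top(label) first
    m=np.isin(l,idx).astype(np.uint8)*255
    r=cv2.minAreaRect(np.vstack([cv2.findNonZero(m)])); 
    b=cv2.boxPoints(r)+[x0,y0]; 
    b=b[np.argsort(b[:,1])]; top=b[:2][np.argsort(b[:2,0])];bot=b[2:][np.argsort(b[2:,0])]
    print([ (st[i,4],ce[i]+[x0,y0]) for i in idx],r[1]);R.append((c,top,bot))
mids=[]
for k,nm in((0,"tip mid"),(1,"tail mid")):
    uv=[(c,(tp if k==0 else bt).mean(0)) for c,tp,bt in R]
    X=meet(uv);print(nm,X,[onz(c,[u],26)[0].round(1) for c,u in uv]);mids.append(X[0])
for c,tp,bt in R:
    q=onz(c,np.vstack([tp,bt]),26);ctr=q.mean(0);d=q[:2].mean(0)-q[2:].mean(0);print("ctr",ctr.round(1),"yaw",np.degrees(np.arctan2(d[1],d[0])),np.linalg.norm(d),np.linalg.norm(q[2]-q[3]))
# pot handle
pa=pickle.load(open("p.pkl","rb"));L=[]
for c,(x0,y0,x1,y1) in zip(pa,[(235,140,325,262),(235,220,325,330)]):
    img=c["image"].copy();g=cv2.cvtColor(img,cv2.COLOR_BGR2GRAY)[y0:y1,x0:x1]
    m=cv2.inRange(g,0,85);k=big(m);r=cv2.minAreaRect(k);print(r);b=cv2.boxPoints(r)+[x0,y0]
    cv2.polylines(img,[b.astype(int).reshape(-1,1,2)],True,(0,0,255),1)
    L.append(img[y0-20:y1+20,x0-40:x1+40])
cv2.imwrite("pics/f.png",cv2.resize(np.hstack([x[:150] for x in L]),None,fx=2.3,fy=2.3))
```

```text
[(np.int32(1205), array([275.35186722, 143.54190871])), (np.int32(1092), array([276.51739927, 225.00274725]))] (111.13394165039062, 45.38743209838867)
[(np.int32(1396), array([239.28510029,  89.26002865])), (np.int32(1266), array([243.44944708, 179.36729858]))] (122.99479675292969, 47.71849060058594)
tip mid (array([511.06471992, 284.54088134,  24.89824769]), [0.08433745066693382, 0.0843374506668156]) [array([511. , 284.5,  26. ]), array([511.2, 284.7,  26. ])]
tail mid (array([628.15349444, 251.79799377,  24.16470068]), [0.05465436857362398, 0.054654368573680126]) [array([627.4, 252. ,  26. ]), array([627.7, 252.2,  26. ])]
ctr [569.2 268.2  26. ] yaw 164.38865708175743 120.8706592067321 51.233905087843446
ctr [569.5 268.4  26. ] yaw 164.3975671491399 121.01122699606964 51.4631786976559
((44.070552825927734, 63.530582427978516), (12.566300392150879, 93.13340759277344), 1.6365771293640137)
((73.96111297607422, 82.17412567138672), (11.111660957336426, 59.34258270263672), 40.48601150512695)
```

View pics/f.png

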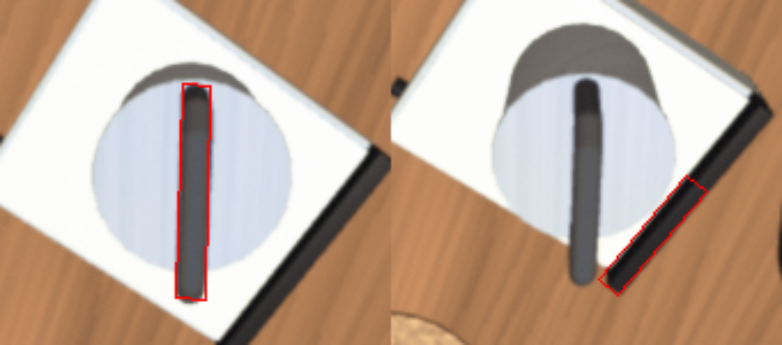

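Glass result: centre (569.4,268.3), top at about 25 mm, label direction 164.4°. The handle outline is clear, but view B caught the fence. I'll take the bar's centreline with depth in both views and triangulate its ends.

Run:
```python
from h import *
import pickle
pa=pickle.load(open("p.pkl","rb"));P=[]
for c,(x0,y0,x1,y1) in zip(pa,[(265,150,295,262),(265,228,295,330)]):
    g=cv2.cvtColor(c["image"],cv2.COLOR_BGR2GRAY)
    cl=[]
    for y in range(y0,y1,3):
        xs=np.where(g[y,x0:x1]<110)[0]+x0
        if 5<len(xs)<22: cl.append((xs.mean(),y))
    q=depthpts(c,np.round(cl));P.append((c,np.array(cl),q))
    hi=q[:,2]>162
    print(np.c_[np.array(cl),q].round(1)[::2])
    b=q[hi];m=b.mean(0);v=np.linalg.svd(b-m)[2][0];print("bar mid",(b.max(0)+b.min(0))/2,"dir",np.degrees(np.arctan2(v[1],v[0])),"len",np.ptp((b-m)@v))
# two-view line: planes through centrelines of high part
ln=[]
for c,cl,q in P:
    cl=cl[q[:,2]>162];o,d=rays(c,cl);n=np.linalg.svd(d)[2][2];ln.append((o,n))
d=np.cross(ln[0][1],ln[1][1]);d/=np.linalg.norm(d);print("line dir",d,np.degrees(np.arctan2(d[1],d[0])))
print("end tops:",meet([(pa[0],(277.2,250.4)),(pa[1],(278,323.5))]),meet([(pa[0],(280.7,158.3)),(pa[1],(280.2,235.7))]))
ga=pickle.load(open("g.pkl","rb"))
for c,(x0,y0,x1,y1) in zip(ga,[(235,160,315,210),(200,110,280,160)]):
    hsv=cv2.cvtColor(c["image"],cv2.COLOR_BGR2HSV)
    for y in range(y0+8,y1,12):
        L=c["image"][y,x0:x1];m=np.where((hsv[y,x0:x1,0]<12)&(hsv[y,x0:x1,1]>120))[0]
        if len(m): e=onz(c,[(x0+m.min(),y),(x0+m.max()+1,y)],26);print(y,len(m),e.mean(0).round(1),np.linalg.norm(e[0]-e[1]).round(1))
```

```text
[[277.  150.  573.5  31.6  76.3]
 [279.5 159.  575.3  32.3 145.1]
 [280.  165.  575.5  30.6 168.1]
 [280.  171.  577.   26.4 171.4]
 [280.  177.  578.3  22.6 176.2]
 [280.  183.  580.   18.1 177.1]
 [280.  189.  581.9  13.  175.7]
 [279.  195.  582.8   8.1 176.5]
 [279.  201.  584.6   3.5 177.1]
 [279.  207.  586.5  -1.6 176.5]
 [279.  213.  588.2  -6.2 177.7]
 [278.5 219.  589.4 -11.9 176.5]
 [278.  225.  591.4 -17.2 176. ]
 [278.  231.  593.3 -22.4 176.1]
 [277.5 237.  595.3 -27.8 175.6]
 [277.5 243.  597.2 -32.9 176.1]
 [277.  249.  598.8 -39.5 174. ]]
bar mid [586.86393499  -3.58567258 170.66864055] dir -71.59836490613098 len 76.1721884348853
[[ 281.   228.   577.    32.5  109.2]
 [ 279.5  237.   575.2   32.8  137.2]
 [ 280.   243.   575.2   32.   150.6]
 [ 280.   249.   574.9   31.9  164.7]
 [ 280.5  255.   576.1   28.5  169.9]
 [ 280.5  261.   577.6   24.2  172.9]
 [ 280.   267.   579.    20.2  176.4]
 [ 279.5  273.   581.2   14.4  176.1]
 [ 279.5  279.   583.4    8.5  175.9]
 [ 279.5  285.   585.6    2.5  175.8]
 [ 279.   291.   586.9   -3.7  175.8]
 [ 278.5  297.   588.1   -9.7  176.4]
 [ 278.   303.   590.2  -15.4  177.1]
 [ 277.5  309.   592.8  -22.4  175.7]
 [ 281.4  315.   598.1  -28.4  174.8]
 [ 283.1  321.   653.1 -155.5   -1.2]]
bar mid [ 5.87749974e+02 -1.54259140e-01  1.70924899e+02] dir -70.43851685831807 len 69.5233970295298
line dir [-0.03346228  0.01696748  0.99929594] 153.11212867749407
end tops: (array([600.44285074, -43.06194385, 168.33282731]), [0.07347831550701672, 0.07347831550678718]) (array([576.61696769,  30.87797261, 128.12730059]), [0.30341849133590415, 0.3034184913359455])
168 45 [551.4 274.6  26. ] 47.2
180 44 [563.7 271.4  26. ] 46.7
192 43 [576.4 268.1  26. ] 46.2
204 44 [589.5 264.7  26. ] 47.9
118 47 [552.9 274.4  26. ] 47.0
130 47 [564.1 271.6  26. ] 47.5
142 46 [575.5 268.3  26. ] 47.0
154 46 [587.3 265.3  26. ] 47.6
```

The bar top is at 176 mm and its direction is −71°, from both views with depth. The triangulated far-end point, at about 168, is the curve's outside. Middle of the bar is about (587,−4.5,170). Grasping the pot now.

Run:
```python
from h import *
Rr=down(np.radians(19))
movep([587,-4.5,215],Rr)
print(movel([587,-4.5,151.5],Rr,max_speed=80,guard=15),read_state()["eef_pos"])
f0=read_state()["ft_force"];clamp();s=read_state();print(s["finger_gap"],s["time"])
movel([587,-4.5,175],Rr,max_speed=60);wait(.2);s=read_state();print(s["finger_gap"],s["ft_force"]-f0,s["eef_pos"])
a=camera("side");cv2.imwrite("pics/g.png",cv2.resize(a["image"][120:320,200:400],None,fx=3,fy=3));print(s["time"])
```

```text
False [587.28335121  -4.50426299 151.9426708 ]
9.940627252433728 6.9333
10.219922851605848 [-0.29273267 -0.53050906 -4.32063194] [586.81638404  -4.49185465 174.68657836]
7.675
```

View pics/g.png

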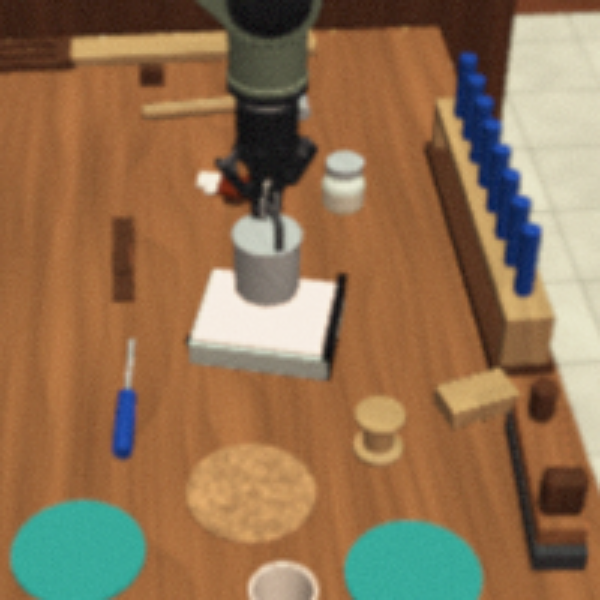

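The pot hangs upright from the fingers above the panel, at crop (267,260). The 4.3 N matches 0.44 kg. Carrying it to the mat.

Run:
```python
from h import *
Rr=down(np.radians(19))
movel([587,-4.5,235],Rr);movel([546.8,-303.5,235],Rr,max_speed=170);wait(.2)
c=camera("side");cv2.imwrite("pics/h0.png",c["image"][150:350,200:380])
movel([546.8,-303.5,130],Rr,max_speed=90);wait(.2);f0=read_state()["ft_force"]
print(movel([546.8,-303.5,112.5],Rr,max_speed=25,guard=2.5));s=read_state();print(s["eef_pos"],s["ft_force"]-f0,s["finger_gap"])
a=camera("side");b=camera("top");cv2.imwrite("pics/h.png",np.hstack([cv2.resize(x,(390,390),interpolation=cv2.INTER_CUBIC) for x in(a["image"][220:320,230:330],b["image"][150:250,320:420])]));print(s["time"])
```

```text
True
[ 546.84266889 -303.11800694  115.5653223 ] [-0.54880126  1.29222444 11.51737397] 10.14508818604107
12.5333
```

View pics/h.png

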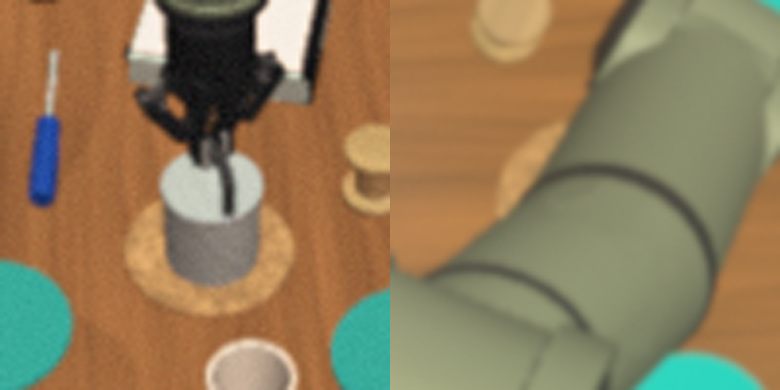

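The pot touched down at TCP z 115.6, against 115 expected, and stands centred on the cork. The upward force confirms contact. Releasing and moving up.

Run:
```python
from h import *
Rr=down(np.radians(19))
open_gripper();wait(.2);movel([546.8,-303.5,215],Rr,max_speed=120);s=read_state();print(s["finger_gap"],s["time"])
movep([604.3,260.4,130],down(np.radians(75.3)));wait(.2)
t=camera("top");d=camera("side");w=camera("wrist");print(read_state()["time"])
cv2.imwrite("pics/i.png",np.hstack([cv2.resize(x,(390,390),interpolation=cv2.INTER_CUBIC) for x in(t["image"][150:250,320:420],d["image"][220:320,230:330])]))
cv2.imwrite("pics/i_w.png",w["image"])
import pickle;pickle.dump((t,d,w),open("i.pkl","wb"))
```

```text
85.36633010406615 14.5333
16.9417
```

View pics/i.png

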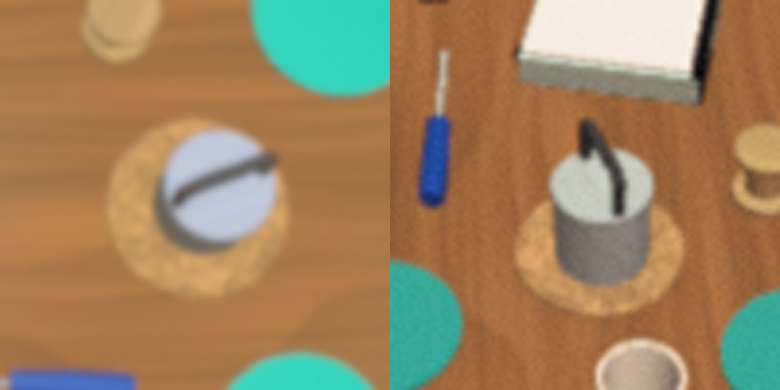

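View pics/i_w.png

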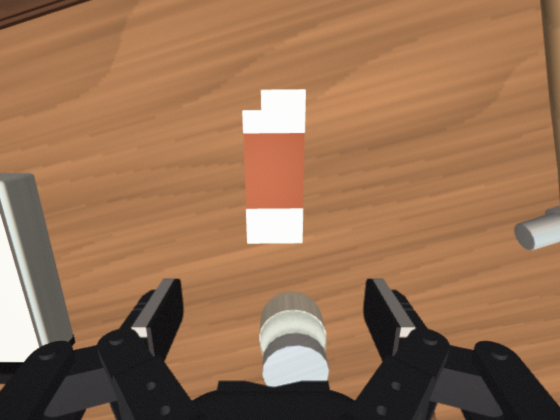

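The pot stands upright near the mat's centre, let go. The glass lies straight in the wrist view: tail edge at (247–302,243), notch at (251,100). A quick numeric check, then I grasp.

Run:
```python
from h import *
import pickle
t,d,w=pickle.load(open("i.pkl","rb"))
print("lid ctr",onz(t,[(375.9,197.4)],91))
q=onz(w,[(247,243),(302.5,243),(305.5,90),(243.5,133),(304.5,133)],26);tail=q[:2].mean(0);mid=q[3:].mean(0);v=mid-tail
yaw=np.arctan2(v[1],v[0]);ctr=tail+60*v/np.linalg.norm(v);print(tail,np.degrees(yaw),ctr)
g=tail+25*v/np.linalg.norm(v);print(g)
Rr=down(yaw-np.pi/2)
movep([g[0],g[1],80],Rr);print(movel([g[0],g[1],7],Rr,max_speed=60,guard=10));s=read_state();print(s["eef_pos"]);clamp();s=read_state();print(s["finger_gap"],s["ft_force"],s["time"])
c=camera("wrist");cv2.imwrite("pics/j.png",c["image"])
```

```text
lid ctr [[ 547.53687254 -304.67085677   91.        ]]
[628.46611117 254.61914712  26.        ] 165.66494628409683 [570.33424504 269.4746559   26.        ]
[604.24450028 260.80894245  26.        ]
False
[604.46628852 260.9489253    7.40273216]
44.57088137673959 [-0.78227113 -1.15112178  4.01664387] 19.075
```

View pics/j.png

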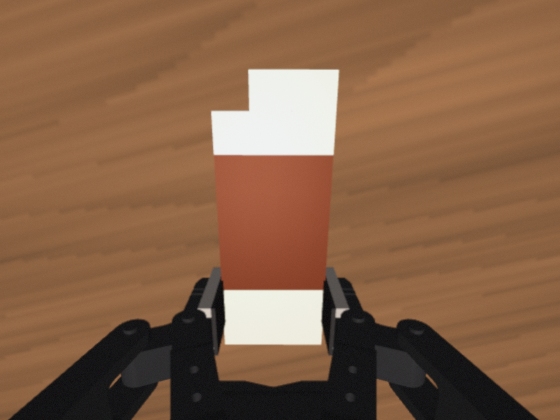

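The glass is gripped squarely across its un-notched white end, at (222–325,290–345). Lifting and turning it towards the fence.

Run:
```python
from h import *
s=read_state();p=s["eef_pos"]
movel([p[0],p[1],40],max_speed=50);movel([p[0],p[1],200]);print(read_state()["finger_gap"])
y=np.radians(-14.3);Rr=down(y-np.pi/2)
movep([553.6,-20.9,200],Rr);s=read_state();print(s["qpos"].round(2),s["time"],s["finger_gap"])
movel([553.6,-20.9,76],Rr,max_speed=80);wait(.3)
s=read_state();print(s["eef_pos"],s["finger_gap"],s["time"])
c=camera("wrist");cv2.imwrite("pics/k.png",c["image"]);d=camera("side");t=camera("top")
cv2.imwrite("pics/k2.png",np.hstack([cv2.resize(d["image"][160:320,210:370],(400,400)),cv2.resize(t["image"][120:280,240:400],(400,400))]))
import pickle;pickle.dump((c,d,t),open("k.pkl","wb"))
```

```text
44.231319836365145
[-0.65  0.6   0.86  1.85 -0.56  0.95 -1.36] 23.1333 44.496379913612444
[553.64964449 -20.82455277  76.10677931] 44.430581441861015 25.1333
```

View pics/k.png

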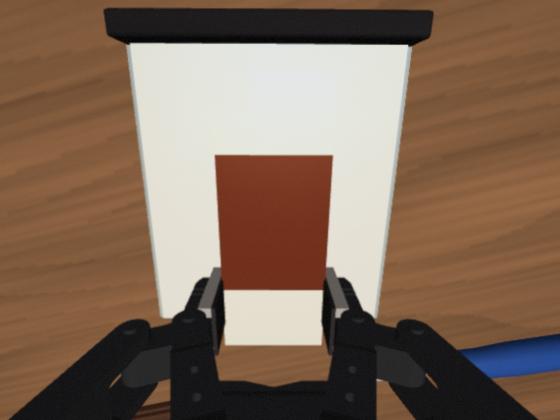

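View pics/k2.png

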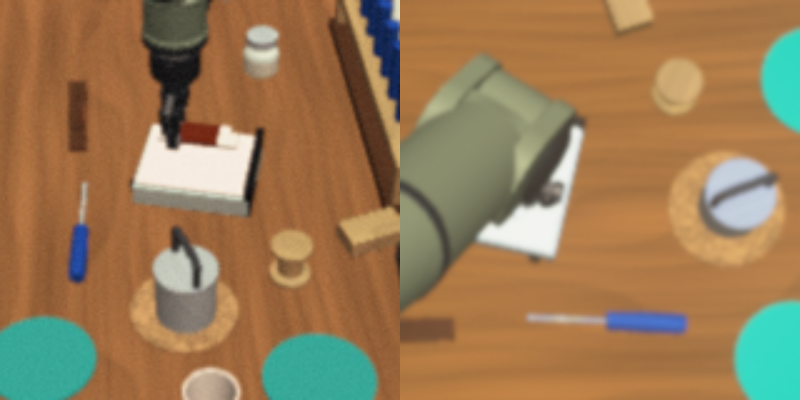

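The brown middle and tail sit at the same pixels as at the grasp (rows 155, 290 and 345), so nothing slipped. The glass is parallel to the panel sides. The label end points at the fence, and the pot stands undisturbed on the mat. A numeric check against the panel edges follows.

Run:
```python
from h import *
import pickle
c,d,t=pickle.load(open("k.pkl","rb"))
n=onz(c,[(162,318),(378,318)],40);f=onz(c,[(105,10),(433,12)],55)  # near panel corners, fence top outer corners
print(n.round(1),f.round(1));v=n[0]-n[1];u=np.array([v[1],-v[0],0])/np.hypot(v[0],v[1]);print("yaw",np.degrees(np.arctan2(u[1],u[0])),np.linalg.norm(v),"centre from near",n.mean(0)+90*u,"centre all",(n.mean(0)+f.mean(0))/2)
z=23+76.1-7.4
e=onz(c,[(215.5,155),(332.5,155),(221,290),(327,290),(224.5,345),(322,345)],z+3);m=(e[:4]).mean(0);w=e[:2].mean(0)-e[2:4].mean(0);tail=e[4:].mean(0)
print("brown mid",m,np.degrees(np.arctan2(w[1],w[0])),"from tail",tail+60*w/np.linalg.norm(w),"z",z)
print(depthpts(c,[(275,220),(275,180),(275,270),(235,220),(315,220)]).round(1), depthpts(c,[(190,150)]).round(1), depthpts(d,[(290,213)]))
```

```text
[[524.4  62.8  40. ]
 [488.6 -77.2  40. ]] [[ 693.9   20.6   55. ]
 [ 656.5 -122.    55. ]]
yaw -14.359383016292973 144.55567254075154 centre from near [593.68440103 -29.54666731  40.        ] centre all [590.84708367 -28.95923208  47.5       ]
brown mid [588.52808626 -30.72729533  94.7       ] -14.301668542396413 from tail [588.3087533 -30.2998219  94.7      ] z 91.69999999999999
[[591.9 -32.   95.4]
 [608.  -36.1  95. ]
 [569.4 -26.3  95.3]
 [596.2 -16.2  96.3]
 [587.8 -48.   95.5]] [[624.7   8.2  39.8]] [[592.14277873 -31.86664887  93.9950941 ]]
```

The glass centre is within about 3 mm of the panel centre and 52 mm above it, level and square to within 0.1°. Handing in.

Run:
```python
from h import *
wait(.5);s=read_state();print(s["time"],np.abs(s["qvel"]).max(),s["finger_gap"]);print(finish_job())
```

```text
25.7833 0.0030849841375061838 44.52190254186222
the job is handed in; nothing more can be done
None
```

I lifted the glue pot by its handle and stood it on the cork mat. Then I gripped the test glass by its un-notched end and handed the job in at 25.8 s, still holding it over the light panel. The hand-in reports no verdict.

**Last checks:**
- **Pot:** it stands upright and let go, with the lid centre about 1–2 mm from the mat centre measured from above.
- **Glass:** its centre is about 3 mm from the panel centre and about 52 mm above the panel. Depth readings across it vary by about 1 mm, so it is level. It is aligned with the panel to within 0.1°, with the label end towards the fence and no slip in the grip.
- **Bystanders:** the spool, jar, bridge and driver look unmoved in the last pictures. I did not measure them. The mallet and most of the cup were outside those crops.

**Failed or disagreeing checks:**
- The first colour mask for the mat leaked onto the wood, so I used the visible ellipse limits instead.
- The automatic handle outline in the second pot view caught the fence, and crossing the two views for the bar's direction also failed. I used the depth along the bar, and both views gave 176 mm for its top.
- Estimates of the panel centre differed by up to about 7 mm in x. Two side and top view corner heights came out at 33 and 38 mm instead of 40. Both are well within the tolerance.

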